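# Reset a ratchet-propped sample board to a lower notch

### The arm

A 7-joint arm with a two-finger parallel gripper is mounted at the origin on the work surface. World frame = base frame: x ahead of the robot, y to its left, z up, the work surface at z = 0. Lengths are in mm, angles in rad, forces in N, time in s.
With the tool pointing down it reaches from about 400 to 875 mm from the base axis. Payload 4.4 kg.
Tool frame: the origin (TCP) lies midway between the tips of the shut fingers; the grasp point (between the pads) lies 19 mm behind it; z points along the fingers, y is the direction in which the jaws open and shut (so a half turn about z gives the same grasp; the last joint's range is limited). The gripper opens to 85 mm and grips with 20 to 120 N. Pads are 22 mm wide; open, the fingers measure 114 mm over their backs; the gripper's body (76 mm by 85 mm) begins 54 mm behind the grasp point. The pads swing forward as they close: fully open they stand 13 mm farther back than shut.
Start: joints at [-1.198, 0.628, 0.038, 1.517, -0.027, 0.996, -0.02], TCP at [276.134, 588.445, 231.313] pointing down, gripper open.
Joint ranges: [-3.06, 3.06], [-0.37, 2.12], [-1.25, 1.32], [0.18, 2.47], [-1.1, 4.24], [0.23, 1.98], [-2.94, 2.94]. Speed limits (rad/s): [2.57, 2.57, 3.14, 3.14, 3.14, 3.14, 3.14].

### API

Orientations are given as [roll, pitch, yaw] about the fixed x, y, z axes, in that order (R = Rz(yaw) Ry(pitch) Rx(roll)).
In Python, from cell import * gives the robot as it stands. The module is installed in compiled form; this text tells all that it offers.
- The arm moves only by the tool move_arm, never from a script. Its argument "series" is a list of rows, each a list of 2 entries, a list of its own where there are three numbers: the shift along the tool's x, y, z in m, then the turn about the tool's z in rad. In form: [[[x, y, z], yaw], ...]. A call has 1 to 5 rows; each row is the pose to reach, as a shift and turn from the pose measured when the call began, along the tool's axes at that moment; what a row does not reach only later rows make up. A row lasts 1/8 s, in which the tool goes at most 62.5 mm and 10.7 degrees, less where a joint would pass 70% of its speed; a pose out of reach is approached as far as the arm can. A call with a gripper value outside its range is refused whole. "claw" is the opening, from 0 (shut) to 1 (fully open), set as the call begins (left out, the last holds). The fingers move at their own pace and stop on an object; the grip force is fixed at half the most. Time passes only in rows, so rows that repeat a pose let the fingers close. It gives the time, the measured TCP pose, the force and the opening at its end, in the units of the state.
- read_state(): the state, without advancing time (a new reading comes with each control period).
- get_image(name): name is "scene" or "side" or "wrist"; returns the picture (400x640x3 uint8, blue, green, red); there is no depth.
- camera_model(name): a dict with "fov_y" (degrees; the focal length in pixels is half the picture's height over the tangent of half this angle, whatever the lens; pixels are square), "cx", "cy" (the principal point, pixels), "pose" (4x4, takes a point from camera to world coordinates); the wrist camera has in their place "tool_from_camera" (4x4, takes a point from camera to tool coordinates, whose origin is the TCP and whose axes are the flange's). Camera axes: x right, y down, z forward; pixel columns grow to the right and rows downward; lengths in mm; the calibration is good to about 2 mm. A picture is of the moment at which its call begins: read the wrist's pose just before it. camera_model takes no time and is no camera call.
- finish_job(): hands the job in, once; it reports no verdict.
The state is a dict: "clock": time; "qpos": joint angles; "qd": joint speeds; "tau": joint torques, N m; "eef_pos": TCP position; "tool_rot": TCP orientation; "force": force on the tool from outside, world axes, zero at the start; "torque": the same for the moment, N m; "width": finger opening in mm.
Only numpy, scipy, OpenCV 4.12 (cv2) and the standard library are available. Lean on these libraries where they do the work, as an engineer would, in place of code of your own. Each camera call takes 0.05 s, during which the arm holds its last target. There are 200 camera calls.

### The job

The sample board of brass fittings on the parts counter is propped too steep: it should rest in its second notch up from flat. Its ratchet only lets the board go up, so take it by the bar handle, lift it past the top notch until you feel the buffered end stop (this throws the pawl out; do not force the board against the stop), lower it gently all the way down flat onto its posts, which lets the pawl drop back in, then raise it to the second notch, let it settle on the pawl and let go. Leave the box of fittings, the spray can and the coupling beside it where they are.

Things in the scene. Friction and masses are not known exactly. Their poses are not given: they have to be found in the camera images.
- handle (a point): Middle of the board's bar handle: round steel bar 12 mm thick, 140 mm long, held by 10 mm struts at 66 mm either side of the middle; 39 mm free between bar and board edge. Fixed to the board, 280 mm from the hinge line, in the board's plane; 85 mm up when flat, 300 to 340 mm at the stop. Axes: x up the board's slope away from the hinge, y along the bar, z out of the board's top face.
- hinge (a point): Middle of the board's hinge line on the fixed stand, 85 mm above the counter. x points level from the hinge towards the board's free edge (away from the robot), y along the hinge line, z up. Lifting the bar swings it up and towards the robot about this line; a grasp that keeps its direction lets the bar turn between the fingers.
- stand: Fixed stand: dark steel base 300 x 330 x 10 mm, two upright cheeks 105 mm high at y = +-150 mm, two rubber posts that carry the flat board. Origin under the middle of the base; hinge line at x = -85 mm, z = 85 mm. Axes as for the hinge. Board: aluminium panel 235 x 280 x 8 mm from the hinge on, brass samples up to 23 mm high on it, the handle on its free edge.
- board (a joint): Tilt of the board, rad: 0 flat on the posts, grows as the bar goes up. Five notches hold it at 0.140, 0.279, 0.419, 0.559, 0.698 (second: 0.279), within 0.005. Starts in one of the upper three. Pawl in, it goes up freely, clicks about 0.02 above each notch, and coming down stops at the next notch below. Board 0.7 to 1.0 kg: 2 to 5 N at the bar to lift, hinge damped (9 N at the bar per rad/s).
- ratchet (a point): Pivot of the pawl, on an ear of the +y cheek, outside it. Toothed wheel 130 mm across on the board's axle below it; the pawl has a round weight on a stalk: leaning to the robot = in, leaning away = out. A ring on the wheel throws it out at a tilt set somewhere from 0.87 to 1.09 (unmeasured). Pawl out, the board comes down freely and falls if let go; the pawl drops in again below tilt 0.05.
- stop_pin: Rubber-buffered end stop: pin 8 mm thick, 32 mm long, on the +y cheek, 72 mm from the hinge line on the free-edge side; origin at its root, y along the pin. An ear of the ring meets it 0.035 rad after the pawl is thrown: felt at the bar as 3 N more per mm. 4 to 9 N beyond the lifting force is enough; it must not bear over 60 N, about 15 N at the bar beyond the lifting force.
- fittings_box: Clear compartment box with brass nuts, 160 x 110 x 45 mm, loose on the counter beside the stand on its -y side; origin under its middle. Leave it.
- leak_spray: White spray can with black cap, 54 mm across, 150 mm tall, loose, beside the stand on its +y side; origin under its middle. Leave it.
- coupling: Brass hex coupling standing on end, 36 mm across, 46 mm tall, loose, beside the stand on its +y side; origin under its middle. Leave it.

How it is judged (in metres and radians):
On the way, in this order (a step that is already met when the one before it is completed fails the run):
1. the board is lifted beyond its top notch (tilt above 0.85 rad) (value of joint board above 0.85 rad).
2. the board lies flat on its posts (tilt below 0.03 rad) for 0.2 s (value of joint board below 0.03 rad), for 0.2 s.
At the end, for the whole second after the job is handed in: The board rests still on its pawl in the second notch (tilt 0.262 to 0.297 rad, turning slower than 0.05 rad/s), let go of, and the box, can and coupling stand within 20 mm of where they were (value of joint board between 0.262 and 0.297 rad and velocity of joint board between -0.05 and 0.05 rad/s and distance of each of fittings_box, leak_spray, coupling from where it was at the start of the episode below 0.02 m); the robot touches nothing.
It fails at once if the board is forced against its end stop (more than 60 N on the stop pin, about 15 N at the bar beyond the lifting force) (contact force between board and stop_pin above 60 N).
It fails at once if the board slams down onto its posts (faster than 0.7 rad/s, 0.2 m/s at the bar, in the last 0.12 rad above flat) (value of joint board below 0.12 rad and velocity of joint board below -0.7 rad/s).
It fails at once if the box, the can or the coupling is pushed more than 20 mm or tipped over (distance of any of fittings_box, leak_spray, coupling from where it was at the start of the episode above 0.02 m or angle between any of leak_spray, coupling's own z axis and vertical above 0.3 rad).
It also fails if it takes over 72 s, if anything falls off the work surface, if the arm or the gripper's body presses on something with over 40 N, if the wrist force passes 120 N, or if a joint passes its speed limit or range.

## Working session

There is one attempt and no reset: what is moved stays moved. The work goes in short steps, Python scripts to look and compute and a tool call to move; the robot and the scene stay as the last step left them, time stands still between calls to the robot, and variables do not carry over. Pictures are saved under pics/ and viewed, about 8 in all and at most 12, crops included, and the job is handed in when it is done.

Besides the shell and the picture viewer there is one more tool, called after "Request:" as name(argument=value, ...) on one line, values as JSON. move_arm: Moves the arm, as the interface text tells. Its arguments: {"type":"object","properties":{"series":{"type":"array"},"claw":{"type":"number"}},"required":["series"]}

```bash
mkdir -p pics
python3 - <<'E'
from cell import *
import cv2,numpy as np
s=read_state();print(s)
for n in("scene","side"):
    cv2.imwrite(f"pics/{n}0.png",get_image(n));m=camera_model(n);print(n,m)
print(camera_model("wrist"))
E
```

```text
{'clock': 0.0, 'qpos': array([-1.19778145,  0.6293339 ,  0.03848907,  1.51835621, -0.02698994,
        0.99629344, -0.02000081]), 'qd': array([-0.00070477, -0.0015313 , -0.00060814, -0.0004851 ,  0.00100425,
        0.00076907, -0.00072665]), 'tau': array([ 1.57870199e-03, -5.63413775e+01,  1.22705586e+00, -1.93446940e+01,
        1.12259659e-02,  1.06850197e-02, -1.89546154e-05]), 'eef_pos': array([275.90328689, 587.85892323, 230.40164567]), 'tool_rot': array([-3.13972188e+00,  5.99488099e-05,  2.70274465e+00]), 'force': array([ 0.36301504, -0.77239455, -0.1987649 ]), 'torque': array([ 0.03142248, -0.00828961, -0.04002834]), 'width': 85.29736963912669}
scene {'fov_y': 51.2482637688677, 'cx': 324.01115143113844, 'cy': 200.92497260669697, 'pose': array([[ 8.22603770e-02,  5.75671727e-01, -8.13532601e-01,
         1.32100600e+03],
       [ 9.96523859e-01, -5.82984613e-02,  5.95104023e-02,
        -2.89550635e+01],
       [-1.31692428e-02, -8.15599995e-01, -5.78466264e-01,
         7.08466536e+02],
       [ 0.00000000e+00,  0.00000000e+00,  0.00000000e+00,
         1.00000000e+00]])}
si
[... 173 characters left out ...]
,
       [ 4.29065771e-01, -5.91851053e-01,  6.82359799e-01,
        -8.79416817e+02],
       [-2.07112042e-02, -7.61677684e-01, -6.47625008e-01,
         9.78054276e+02],
       [ 0.00000000e+00,  0.00000000e+00,  0.00000000e+00,
         1.00000000e+00]])}
{'fov_y': 66.59192672373938, 'cx': 326.3222808865398, 'cy': 200.68904533747252, 'tool_from_camera': array([[ 7.54786287e-04, -9.44639420e-01, -3.28109428e-01,
         8.50901018e+01],
       [ 9.99998985e-01,  1.10961138e-03, -8.94205104e-04,
         7.76024831e-01],
       [ 1.20877534e-03, -3.28108420e-01,  9.44639298e-01,
        -1.42299128e+02],
       [ 0.00000000e+00,  0.00000000e+00,  0.00000000e+00,
         1.00000000e+00]])}
```

View pics/scene0.png

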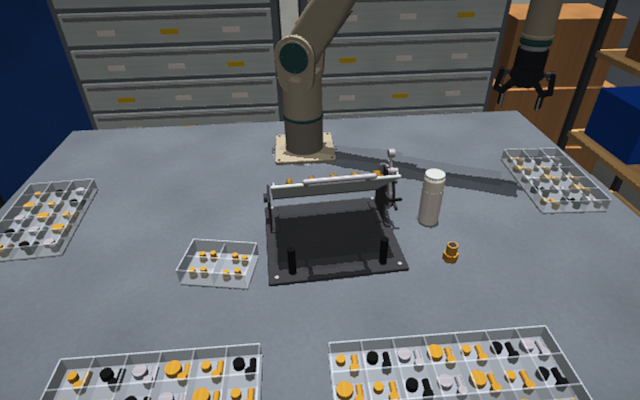

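View pics/side0.png

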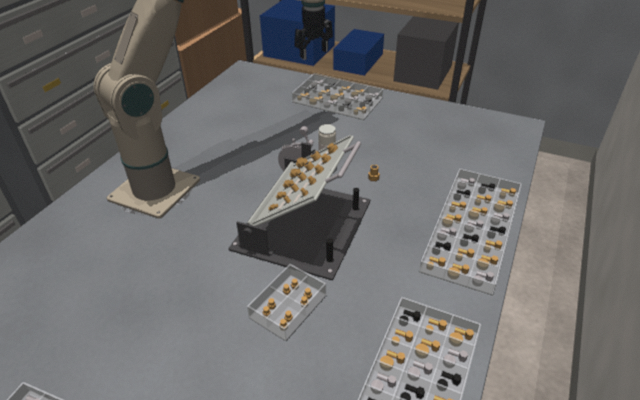

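Both views show the board steeply propped: base front corners near scene (269,281) and (407,268), bar near (275..400,180), with the can at (431,195), coupling at (451,252) and box at (218,262). I'll zoom in to pick exact pixels.

Run:
```python
import cv2,numpy as np
a=cv2.imread("pics/scene0.png")[140:290,250:420];b=cv2.imread("pics/side0.png")[120:275,225:385]
r=lambda i:cv2.resize(i,(800//2,int(i.shape[0]*400/i.shape[1])),interpolation=cv2.INTER_CUBIC)
a,b=[cv2.resize(i,None,fx=4.5,fy=4.5,interpolation=cv2.INTER_CUBIC) for i in(a,b)]
def grid(i,x0,y0):
    for k in range(0,200,20):
        p=int(k*4.5);cv2.putText(i,str(x0+k),(p,9),0,.32,(0,255,255));cv2.putText(i,str(y0+k),(0,p+4),0,.32,(0,255,255))
        i[p:p+1,::8]=(0,255,255) if p<i.shape[0] else 0
        if p<i.shape[1]: i[::8,p]=(0,255,255)
    return i
cv2.imwrite("pics/a.png",grid(a,250,140));cv2.imwrite("pics/b.png",grid(b,225,120));print(a.shape,b.shape)
```

```text
(675, 765, 3) (698, 720, 3)
```

View pics/a.png

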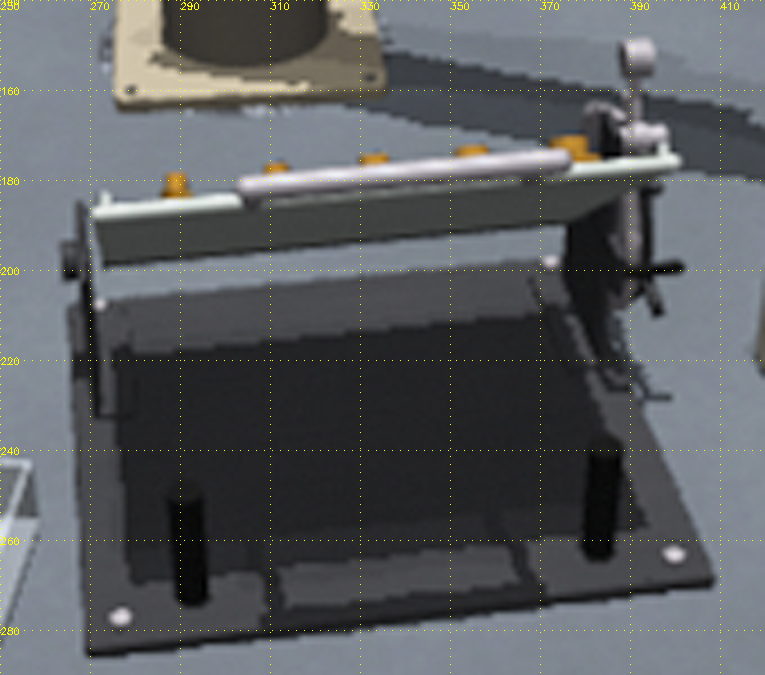

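View pics/b.png

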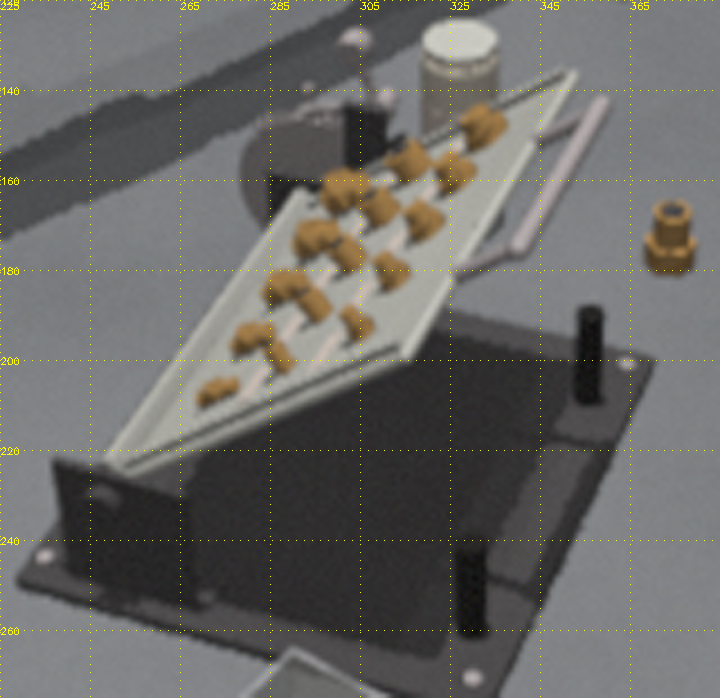

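```bash
cat > h.py <<'E'
from cell import *
import cv2,numpy as np
from scipy.optimize import least_squares
from scipy.spatial.transform import Rotation as R
def proj(n,P):
    m=camera_model(n);T=np.linalg.inv(m["pose"]);p=np.atleast_2d(P)@T[:3,:3].T+T[:3,3]
    f=200/np.tan(np.radians(m["fov_y"])/2);return p[:,:2]/p[:,2:]*f+[m["cx"],m["cy"]]
def toworld(p,L):  # p=x,y,yaw of stand origin; L in hinge frame
    c,s=np.cos(p[2]),np.sin(p[2]);L=np.atleast_2d(L)
    X=L[:,0]-85
    return np.c_[p[0]+c*X-s*L[:,1],p[1]+s*X+c*L[:,1],L[:,2]+85]
def brd(t,u,y,w): return [u*np.cos(t)-w*np.sin(t),y,u*np.sin(t)+w*np.cos(t)]
E
python3 - <<'E'
from h import *
def model(q):
    t=q[3];b=lambda x,y,z=10:[x+85,y,z-85]
    A=[b(150,-165,0),b(150,165,0),brd(t,280,-70,0),brd(t,280,70,0),brd(t,235,-140,4),brd(t,235,140,4)]
    B=[b(150,165),b(-150,-165),brd(t,280,70,0),brd(t,280,-70,0),brd(t,235,140,4),brd(t,235,-140,4)]
    return proj("scene",toworld(q,A)),proj("side",toworld(q,B))
oa=np.array([[269.5,285],[408.5,270],[304.2,181.5],[376,175],[271,187],[401,175.5]])
ob=np.array([[370,199.5],[229,249],[358.5,142.5],[340,175],[353,136.5],[315.5,199.5]])
f=lambda q:np.r_[(model(q)[0]-oa).ravel(),(model(q)[1]-ob).ravel()]
r=least_squares(f,[500,0,0,.6],x_scale=[10,10,.1,.1],loss='soft_l1');q=r.x;print(q);print(f(q).reshape(-1,2).round(1))
np.save("q.npy",q)
for t in(q[3],0,.279,.3,.85,1,1.1):print(t,toworld(q,brd(t,280,0,0)).round())
E
```

```text
[4.90242117e+02 4.55076510e+01 7.16559510e-02 6.82164406e-01]
[[-0.3  2.5]
 [ 0.4  0.3]
 [ 1.   1.4]
 [-1.8  1.3]
 [-1.1 -0.4]
 [ 0.  -1.3]
 [ 0.3 -1.5]
 [-1.3 -0.9]
 [ 0.   0.6]
 [ 0.7 -0. ]
 [-0.5 -2. ]
 [-0.4 -1.5]]
0.6821644061307384 [[622.  55. 262.]]
0 [[685.  59.  85.]]
0.279 [[674.  59. 162.]]
0.3 [[672.  59. 168.]]
0.85 [[590.  53. 295.]]
1 [[556.  50. 321.]]
1.1 [[532.  49. 335.]]
```

Request:
move_arm(series=[[[-0.045, -0.028, -0.03], 0.09], [[-0.09, -0.056, -0.06], 0.18], [[-0.135, -0.084, -0.09], 0.27], [[-0.18, -0.112, -0.12], 0.36], [[-0.225, -0.14, -0.135], 0.45]], claw=0.5)

```text
clock: 0.72
eef_pos: [421.3, 364.5, 367.3]
tool_rot: [3.141, 0.001, 2.25]
force: [1.6, -0.1, -0.7]
width: 42.9
```

```bash
cat >> h.py <<'E'
def to(t,yaw=None,s=None):
    s=s or read_state();T=R.from_euler('xyz',s["tool_rot"])
    d=T.inv().apply(np.array(t)-s["eef_pos"])/1000
    dy=0 if yaw is None else (-(yaw-s["tool_rot"][2])+np.pi)%(2*np.pi)-np.pi
    return d.round(4),round(dy,3)
E
python3 - <<'E'
from h import *
print(to([621,55,365],1.643),read_state()["eef_pos"])
E
```

```text
(array([-0.3663, -0.039 ,  0.0024]), np.float64(0.607)) [421.31842299 364.52586683 367.25870489]
```

Request:
move_arm(series=[[[-0.06, -0.006, 0], 0.1], [[-0.12, -0.012, 0], 0.2], [[-0.18, -0.018, 0], 0.3], [[-0.24, -0.025, 0], 0.4], [[-0.3, -0.031, 0], 0.5]])

```text
clock: 1.35
eef_pos: [586.2, 110.0, 367.2]
tool_rot: [3.141, -0.0, 1.747]
force: [0.0, 0.3, 0.3]
width: 42.6
```

Run:
```python
from h import *
print(to([621,55,365],1.643),read_state()["eef_pos"])
```

```text
(array([-0.0603,  0.0246,  0.0022]), np.float64(0.104)) [586.18384144 110.02944131 367.1502957 ]
```

Request:
move_arm(series=[[[-0.045, 0.02, 0.001], 0.08], [[-0.06, 0.025, 0.002], 0.104], [[-0.06, 0.025, 0.002], 0.104]])

```text
clock: 1.72
eef_pos: [621.1, 54.7, 364.5]
tool_rot: [-3.14, -0.0, 1.642]
force: [0.6, 0.0, 0.9]
width: 42.7
```

Run:
```python
from h import *
s=read_state();im=get_image("wrist");cv2.imwrite("pics/w1.png",im);print(s["eef_pos"],s["tool_rot"],s["qpos"])
np.savez("w1.npz",p=s["eef_pos"],r=s["tool_rot"])
```

```text
[621.09081359  54.7378158  364.45772855] [-3.14046190e+00 -2.07245715e-04  1.64165676e+00] [-0.37868586  0.50800532  0.41581769  1.40756693 -0.2073317   1.27030472
  0.12279405]
```

View pics/w1.png

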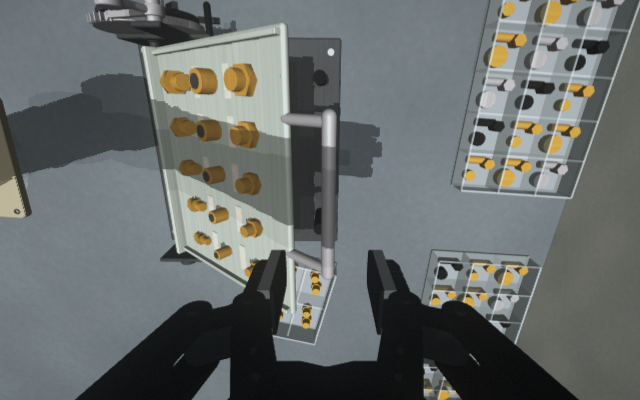

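The wrist view shows the bar from (328,110) to (328,277), nearly midway between the fingers (columns 272–382). I'll refit with it.

```bash
cat >> h.py <<'E'
def projw(P,p,r):
    m=camera_model("wrist");T=np.eye(4);T[:3,:3]=R.from_euler('xyz',r).as_matrix();T[:3,3]=p
    C=np.linalg.inv(T@m["tool_from_camera"]);c=np.atleast_2d(P)@C[:3,:3].T+C[:3,3]
    f=200/np.tan(np.radians(m["fov_y"])/2);return c[:,:2]/c[:,2:]*f+[m["cx"],m["cy"]]
E
python3 - <<'E'
from h import *
w=np.load("w1.npz")
def model(q):
    t=q[3];b=lambda x,y,z=10:[x+85,y,z-85]
    A=[b(150,-165,0),b(150,165,0),brd(t,280,-70,0),brd(t,280,70,0),brd(t,235,-140,4),brd(t,235,140,4)]
    B=[b(150,165),b(-150,-165),brd(t,280,70,0),brd(t,280,-70,0),brd(t,235,140,4),brd(t,235,-140,4)]
    C=[brd(t,280,70,0),brd(t,280,-70,0),brd(t,235,140,4)]
    return np.r_[proj("scene",toworld(q,A)),proj("side",toworld(q,B)),projw(toworld(q,C),w["p"],w["r"])]
o=np.array([[269.5,285],[408.5,270],[304.2,181.5],[376,175],[271,187],[401,175.5],
 [370,199.5],[229,249],[358.5,142.5],[340,175],[353,136.5],[315.5,199.5],[328.5,111],[328,277],[286,25]])
for fix in(None,.559,.698):
    F=lambda q:(model(q if fix is None else [*q[:3],fix])-o).ravel()
    r=least_squares(F,[490,45,.07,.68],x_scale=[10,10,.1,.1],loss='soft_l1');q=r.x
    if fix:q[3]=fix
    print(r.cost,q.round(3),toworld(q,brd(q[3],280,0,0)).round(1));
print(F(q).reshape(-1,2).round(1)); np.save("q.npy",q)
E
```

```text
24.84532454663664 [4.91934e+02 4.45620e+01 6.60000e-02 6.87000e-01] [[623.1  53.2 262.6]]
114.20329369655235 [4.71399e+02 4.79530e+01 5.50000e-02 5.59000e-01] [[623.5  56.4 233.5]]
26.236529145428012 [4.93998e+02 4.42330e+01 6.70000e-02 6.98000e-01] [[623.2  52.9 265. ]]
[[-1.3  3.5]
 [ 0.1  1.7]
 [-0.1  0.1]
 [-2.6  0.3]
 [-2.2 -1.3]
 [-0.5 -1.9]
 [ 1.5 -0.7]
 [-0.5 -0.4]
 [ 0.3  0. ]
 [ 0.6 -0.6]
 [-0.  -2.4]
 [-0.6 -1.9]
 [ 1.1  7.8]
 [ 0.3 -1. ]
 [-3.8 -2.4]]
```

Run:
```python
from h import *
print(to([623,53,247],1.638))
```

```text
(array([-0.0039,  0.0021,  0.1176]), np.float64(0.006))
```

Request:
move_arm(series=[[[-0.004, 0.002, 0.03], 0.006], [[-0.004, 0.002, 0.06], 0.006], [[-0.004, 0.002, 0.085], 0.006], [[-0.004, 0.002, 0.105], 0.006], [[-0.004, 0.002, 0.117], 0.006]], claw=0.4)

```text
clock: 2.4
eef_pos: [621.8, 55.8, 246.8]
tool_rot: [-3.139, -0.003, 1.642]
force: [0.3, -0.3, 0.8]
width: 34.1
```

Run:
```python
from h import *
s=read_state();print(s["force"],s["eef_pos"])
a=get_image("scene")[120:270,240:400];b=get_image("side")[100:250,260:420];w=get_image("wrist")
a,b=[cv2.resize(i,(400,375),interpolation=cv2.INTER_CUBIC) for i in(a,b)]
cv2.imwrite("pics/g1.png",np.vstack([np.hstack([a,b]),cv2.resize(w[170:350,160:480],(800,225*2))[:225]]))
```

```text
[ 0.3452252  -0.29969847  0.7924836 ] [621.78106123  55.77055945 246.75503776]
```

View pics/g1.png

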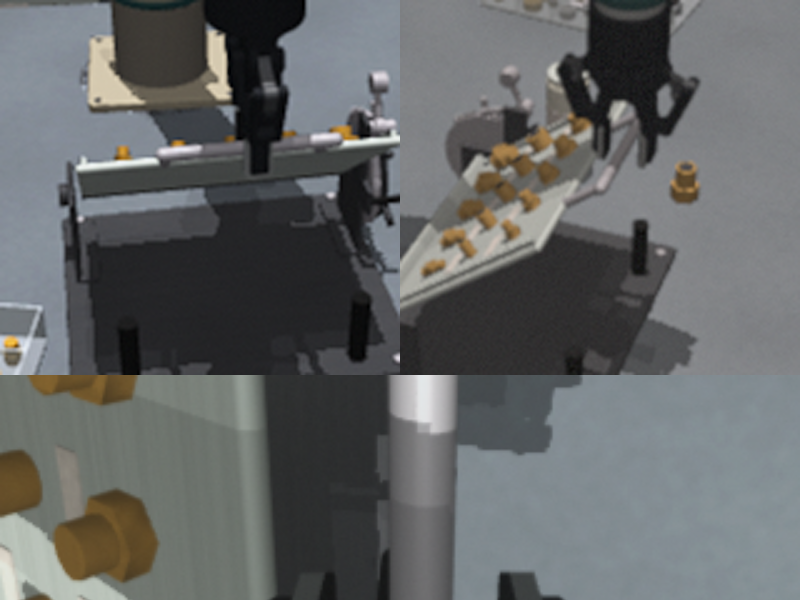

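The bar (crop column 422) runs between the fingers (inner faces 333 and 500), and the inner finger clears the board edge. Close.

Request:
move_arm(series=[[[0, 0, 0], 0], [[0, 0, 0], 0], [[0, 0, 0], 0], [[0, 0, 0], 0]], claw=0)

```text
clock: 3.05
eef_pos: [623.0, 54.8, 248.2]
tool_rot: [-3.141, -0.003, 1.64]
force: [1.3, 0.9, 2.4]
width: 9.7
```

```bash
cat >> h.py <<'E'
def arc(ts,off,q=None,t0=None):
    """tool-frame shifts (mm) along the bar arc from the current pose at tilt t0"""
    q=np.load("q.npy") if q is None else q;s=read_state();T=R.from_euler('xyz',s["tool_rot"])
    P=lambda t:toworld(q,brd(t,280,0,0))[0]
    return [(T.inv().apply(P(t)-P(t0))).round(1) for t in ts]
E
python3 - <<'E'
from h import *
s=read_state();print(s["force"],s["eef_pos"],s["width"])
for t,a in zip(np.arange(.74,1.14,.04),arc(np.arange(.74,1.14,.04),0,t0=.698)):print(round(t,2),a)
E
```

```text
[1.32468545 0.91789375 2.40543633] [623.02883963  54.77046916 248.20752059] 9.656755361041037
0.74 [ 0.  -7.7 -8.8]
0.78 [  0.1 -15.5 -17. ]
0.82 [  0.1 -23.5 -24.8]
0.86 [  0.2 -31.8 -32.2]
0.9 [  0.2 -40.5 -39.4]
0.94 [  0.3 -49.4 -46.2]
0.98 [  0.3 -58.6 -52.6]
1.02 [  0.4 -68.  -58.6]
1.06 [  0.4 -77.6 -64.3]
1.1 [  0.5 -87.5 -69.6]
```

Request:
move_arm(series=[[[0, -0.004, -0.004], 0], [[0, -0.008, -0.009], 0], [[0, -0.012, -0.013], 0], [[0, -0.0155, -0.017], 0], [[0, -0.0155, -0.017], 0]])

```text
clock: 3.68
eef_pos: [607.7, 53.8, 266.0]
tool_rot: [3.141, -0.003, 1.641]
force: [2.9, 1.0, 1.1]
width: 9.9
```

Run:
```python
from h import *
s=read_state();print(s["force"],s["eef_pos"],s["width"])
a=get_image("scene")[100:250,240:400];b=get_image("side")[80:230,260:420];w=get_image("wrist")
a,b=[cv2.resize(i,(400,375),interpolation=cv2.INTER_CUBIC) for i in(a,b)]
cv2.imwrite("pics/g2.png",np.vstack([np.hstack([a,b]),cv2.resize(w[170:350,160:480],(800,225*2))[:225]]))
```

```text
[2.91387698 1.00181139 1.11110579] [607.66852163  53.81600714 266.03548118] 9.901219370957019
```

View pics/g2.png

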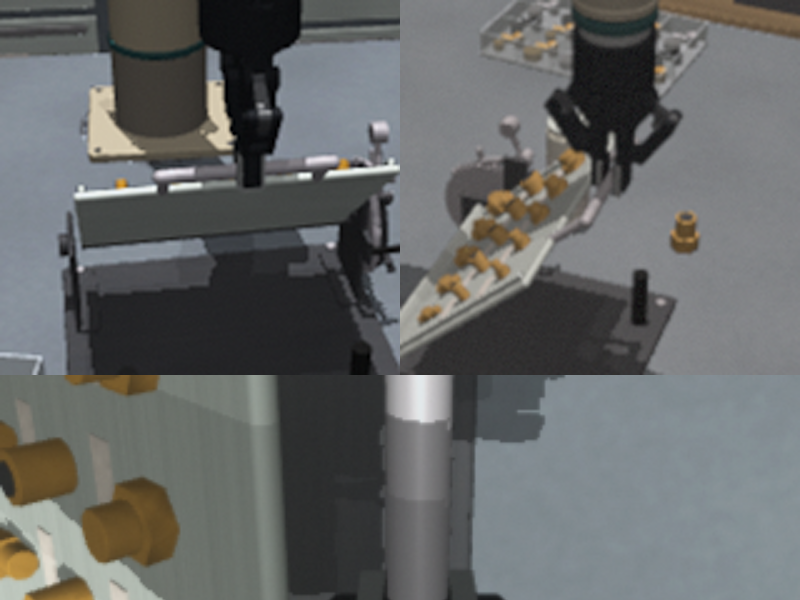

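The board has risen with the bar firmly in the jaws. I'll continue up the arc, watching force.

Request:
move_arm(series=[[[0, -0.004, -0.004], 0], [[0, -0.008, -0.008], 0], [[0, -0.012, -0.0115], 0], [[0, -0.0165, -0.015], 0], [[0, -0.0165, -0.015], 0]])

```text
clock: 4.45
eef_pos: [591.9, 52.8, 281.6]
tool_rot: [3.139, -0.004, 1.641]
force: [4.3, 1.9, 2.3]
width: 9.7
```

```bash
cat >> h.py <<'E'
# grasp start: TCP (623.0,54.8,248.2) at tilt .698
def tilt(p):
    q=np.load("q.npy");off=np.array([623.0,54.8,248.2])-toworld(q,brd(.698,280,0,0))[0]
    H=toworld(q,[0,0,0])[0];d=np.array(p)-off-H;c,s=np.cos(q[2]),np.sin(q[2])
    x=c*d[0]+s*d[1];return np.arctan2(d[2],x),np.hypot(d[2],x)
def st():
    s=read_state();q=np.load("q.npy");f=s["force"];t,r=tilt(s["eef_pos"])
    x=np.cos(q[2])*f[0]+np.sin(q[2])*f[1]
    print("clock %.2f tilt %.3f r %.1f Ftan(down+) %.1f Frad %.1f w %.1f"%(s["clock"],t,r,-(-np.sin(t)*x+np.cos(t)*f[2]),np.cos(t)*x+np.sin(t)*f[2],s["width"]),f.round(1),s["eef_pos"].round(1))
    return t
def plan(ts):
    t=st()
    s=read_state();T=R.from_euler('xyz',s["tool_rot"]);q=np.load("q.npy")
    off=np.array([623.0,54.8,248.2])-toworld(q,brd(.698,280,0,0))[0]
    for u in ts: print(round(u,3),T.inv().apply(toworld(q,brd(u,280,0,0))[0]+off-s["eef_pos"]).round(1))
E
python3 - <<'E'
from h import *
plan(np.arange(.86,1.12,.02))
E
```

```text
clock 4.45 tilt 0.861 r 281.3 Ftan(down+) 1.9 Frad 4.6 w 9.7 [4.3 1.9 2.3] [591.9  52.8 281.6]
0.86 [-0.1 -0.7  1.2]
0.88 [-0.1 -5.  -2.5]
0.9 [-0.  -9.3 -6. ]
0.92 [ -0.  -13.7  -9.5]
0.94 [  0.  -18.2 -12.8]
0.96 [  0.  -22.8 -16.1]
0.98 [  0.1 -27.4 -19.3]
1.0 [  0.1 -32.  -22.4]
1.02 [  0.1 -36.8 -25.3]
1.04 [  0.1 -41.6 -28.2]
1.06 [  0.2 -46.4 -31. ]
1.08 [  0.2 -51.3 -33.7]
1.1 [  0.2 -56.3 -36.3]
1.12 [  0.2 -61.3 -38.9]
```

```bash
cat >> h.py <<'E'
def pawl(save=None):
    a=get_image("scene")[140:180,378:415];b=get_image("side")[112:150,285:325]
    a0=cv2.imread("pics/scene0.png")[140:180,378:415];b0=cv2.imread("pics/side0.png")[112:150,285:325]
    for n,i,j,o in(("scene",a,a0,(378,140)),("side",b,b0,(285,112))):
        m=cv2.absdiff(i,j).max(2)>50;print(n,"changed px",m.sum(),end="; ")
        if n=="scene":
            ys,xs=np.where(i[:20].min(2)>170);print("ball px",len(xs),xs.mean()+o[0] if len(xs) else 0,ys.mean()+o[1] if len(xs) else 0,end="; ")
    print()
    if save:cv2.imwrite(save,np.hstack([cv2.resize(x,(390,390)) for x in(a,a0)]))
E
python3 - <<'E'
from h import *
pawl("pics/p1.png")
E
```

```text
scene changed px 484; ball px 53 391.35849056603774 155.64150943396226; side changed px 503;
```

Request:
move_arm(series=[[[0, -0.002, -0.001], 0], [[0, -0.004, -0.003], 0], [[0, -0.006, -0.005], 0], [[0, -0.006, -0.005], 0]])

```text
clock: 5.05
eef_pos: [586.2, 52.5, 286.6]
tool_rot: [3.138, -0.004, 1.641]
force: [3.9, 2.2, 0.8]
width: 9.7
```

Run:
```python
from h import *
pawl();plan([.9,.93,.96])
```

```text
scene changed px 504; ball px 72 389.22222222222223 154.84722222222223; side changed px 521; 
clock 5.15 tilt 0.887 r 281.5 Ftan(down+) 2.0 Frad 3.5 w 9.7 [3.6 3.2 1.4] [586.3  52.5 286.5]
0.9 [-0.1 -3.7 -1. ]
0.93 [ -0.1 -10.3  -6.2]
0.96 [ -0.  -17.1 -11.1]
```

```bash
cat >> h.py <<'E'
def pv(f):
    a=get_image("scene")[135:205,365:425];b=get_image("side")[105:175,270:330]
    cv2.imwrite(f,np.hstack([cv2.resize(i,(390,455),interpolation=cv2.INTER_CUBIC) for i in(a,b)]))
E
python3 - <<'E'
from h import *
pv("pics/p2.png")
E
```

```text
(no output)
```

View pics/p2.png

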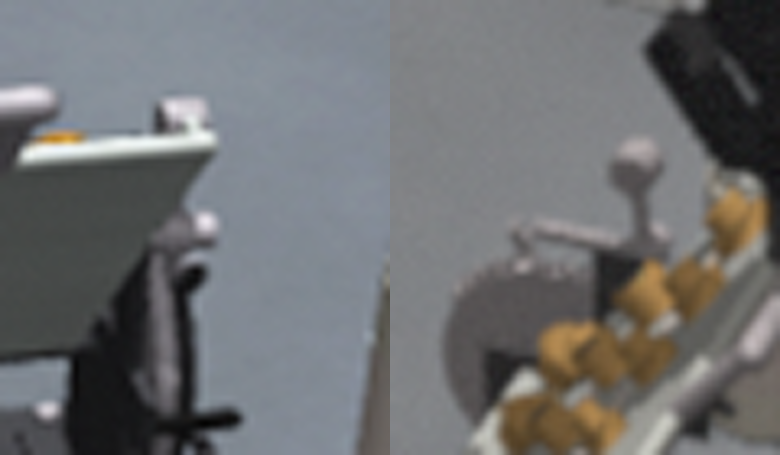

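In the side view the pawl weight is at about (308,130), above and to the robot's side of its pivot at (310,142), so the pawl is still in. I'll track that patch as I lift.

```bash
cat >> h.py <<'E'
import os
def pm():
    g=get_image("side")
    if not os.path.exists("pt.png"): cv2.imwrite("pt.png",g[120:142,298:315])
    m=cv2.matchTemplate(g[116:146,294:319],cv2.imread("pt.png"),cv2.TM_CCOEFF_NORMED)
    print("pawl match",m.max().round(2))
E
python3 - <<'E'
from h import *
pm()
E
```

```text
pawl match 1.0
```

Request:
move_arm(series=[[[0, -0.0025, -0.002], 0], [[0, -0.005, -0.0035], 0], [[0, -0.0065, -0.005], 0], [[0, -0.0065, -0.005], 0]])

```text
clock: 5.8
eef_pos: [580.2, 52.1, 291.6]
tool_rot: [3.137, -0.004, 1.641]
force: [5.3, 3.4, 0.9]
width: 9.8
```

Run:
```python
from h import *
pm();plan([.94,.97])
```

```text
pawl match 0.84
clock 5.85 tilt 0.916 r 281.7 Ftan(down+) 2.5 Frad 4.3 w 9.4 [4.5 2.6 1.9] [580.2  52.1 291.6]
0.94 [-0.1 -6.5 -2.8]
0.97 [ -0.1 -13.3  -7.7]
```

Request:
move_arm(series=[[[0, -0.0015, -0.001], 0], [[0, -0.003, -0.002], 0], [[0, -0.003, -0.002], 0]])

```text
clock: 6.22
eef_pos: [577.6, 51.9, 293.6]
tool_rot: [3.136, -0.004, 1.641]
force: [3.7, 2.5, 1.0]
width: 9.7
```

Run:
```python
from h import *
pm();st();g=get_image("side")[116:146,294:319];cv2.imwrite("pics/k.png",g);print(g[::2,::2].mean(2).astype(int))
```

```text
pawl match 0.75
clock 6.28 tilt 0.927 r 281.7 Ftan(down+) 2.9 Frad 3.8 w 10.0 [4.5 2.2 1.3] [577.6  51.9 293.6]
[[128 130 129 127 130 129 131 116  46  26  24  28  27]
 [129 131 131 129 129 129 131 133  95  29  29  26  26]
 [130 130 129 131 131 133 132 131 129  76  23  28  29]
 [131 130 131 131 130 129 131 131 133 117  45  26  29]
 [133 133 132 132 131 132 132 133 132 133  97  24  25]
 [132 132 132 132 133 133 132 142 151 137 133  76  23]
 [132 132 133 133 133 132 136 170 172 150 133 124  95]
 [131 134 133 133 134 134  98  91 118 117 122 136 136]
 [131 132 133 131 135 133  89  79  80  84 131 134 137]
 [132 132 134 133 132 135 121  82  78 117 133 136 124]
 [136 135 131 134 134 132 135 104  92 134 135 118 102]
 [148 160 153 136 134 133 134 104 106 134 133 107  69]
 [104  98 120 148 160 154 136  90 119 152 137 131  71]
 [133 135 125 100  81 121 107  86  85 101 116 102  95]
 [135 124 132 118  43  45  65 119  94  90  93 110 106]]
```

The pawl is still in: the numeric patch shows the ball at about (309,131), and the lower match comes from the gripper behind it. Continue.

Request:
move_arm(series=[[[0, -0.002, -0.0015], 0], [[0, -0.004, -0.0025], 0], [[0, -0.006, -0.004], 0], [[0, -0.006, -0.004], 0]])

```text
clock: 6.82
eef_pos: [572.2, 51.6, 298.1]
tool_rot: [3.135, -0.004, 1.641]
force: [4.1, 3.0, 2.8]
width: 9.9
```

```bash
cat >> h.py <<'E'
def pn():
    g=get_image("side")[124:142:2,300:330:2];print(g.mean(2).astype(int))
E
python3 - <<'E'
from h import *
pn();plan([.97,1.0])
E
```

```text
[[131 131 132 132 132 134 131  61  27  23  27  26  27  30  58]
 [133 133 133 134 132 133 136 118  82 100  63  25  28  25  44]
 [133 133 131 134 135 133 132 139 139 146 190  66  27  25  25]
 [133 133 133 134 134 134 139 168 173 148 195 124  58  57  18]
 [131 133 134 135 135 131 112 122 139 135 123  99  68  55  21]
 [139 132 133 134 136 127  87  82 101 122 127  77  66  53  23]
 [145 144 134 133 135 134  97  79  77 106 104  83  59  52  64]
 [ 98 134 149 136 133 130  90 111  89  73 102  91  58  63  96]
 [132 107 117 149 153 126  97 128  93  68 111 111  76  91  99]]
clock 6.88 tilt 0.952 r 282.1 Ftan(down+) 2.5 Frad 5.8 w 9.6 [5.3 2.8 3.3] [572.2  51.6 298.1]
0.97 [-0.2 -5.3 -1.1]
1.0 [ -0.1 -12.3  -5.8]
```

Run:
```python
from h import *
pv("pics/p3.png")
```

```text
(no output)
```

View pics/p3.png

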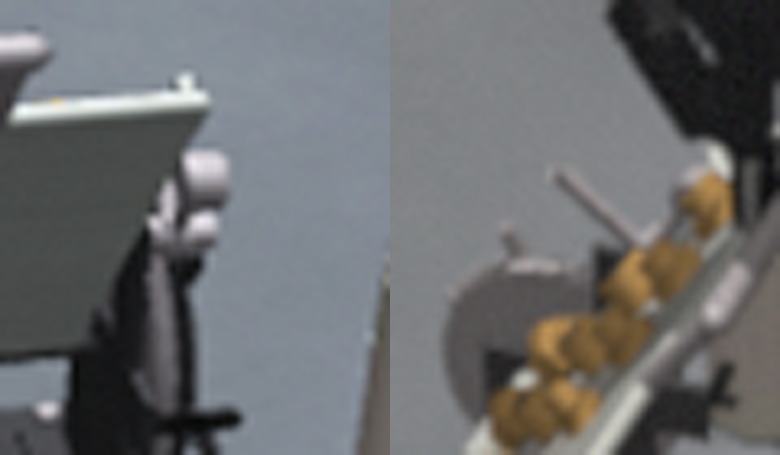

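The pawl is now out: in the side view its arm points up off the wheel, with the weight leaning away from the robot (~(316,132)). The stop is at most 10 mm further. I'll feel for it in 3 mm steps.

Request:
move_arm(series=[[[0, -0.0015, -0.001], 0], [[0, -0.003, -0.0015], 0], [[0, -0.003, -0.0015], 0]])

```text
clock: 7.35
eef_pos: [569.7, 51.4, 299.9]
tool_rot: [3.134, -0.004, 1.641]
force: [4.7, 2.1, 2.6]
width: 10.1
```

Run:
```python
from h import *
plan([.97,1.0])
```

```text
clock 7.35 tilt 0.963 r 282.2 Ftan(down+) 2.5 Frad 4.8 w 10.1 [4.7 2.1 2.6] [569.7  51.4 299.9]
0.97 [-0.2 -2.9  0.7]
1.0 [-0.1 -9.8 -4. ]
```

Request:
move_arm(series=[[[0, -0.001, -0.0005], 0], [[0, -0.002, -0.001], 0], [[0, -0.002, -0.001], 0]])

```text
clock: 7.72
eef_pos: [568.1, 51.4, 301.1]
tool_rot: [3.133, -0.004, 1.641]
force: [4.1, 3.3, 2.3]
width: 10.0
```

Run:
```python
from h import *
plan([.97,1.0])
```

```text
clock 7.72 tilt 0.970 r 282.2 Ftan(down+) 2.2 Frad 4.4 w 10.0 [4.1 3.3 2.3] [568.1  51.4 301.1]
0.97 [-0.2 -1.2  1.9]
1.0 [-0.2 -8.2 -2.8]
```

Request:
move_arm(series=[[[0, -0.001, -0.0005], 0], [[0, -0.002, -0.001], 0], [[0, -0.002, -0.001], 0]])

```text
clock: 8.1
eef_pos: [566.4, 51.2, 302.3]
tool_rot: [3.132, -0.004, 1.641]
force: [5.0, 2.5, 1.4]
width: 9.7
```

Run:
```python
from h import *
plan([1.0])
```

```text
clock 8.10 tilt 0.978 r 282.3 Ftan(down+) 3.5 Frad 4.1 w 9.7 [5.  2.5 1.4] [566.4  51.2 302.3]
1.0 [-0.2 -6.5 -1.6]
```

Request:
move_arm(series=[[[0, -0.001, -0.0005], 0], [[0, -0.0015, -0.001], 0], [[0, -0.0015, -0.001], 0]])

```text
clock: 8.48
eef_pos: [565.0, 51.1, 303.3]
tool_rot: [3.132, -0.004, 1.641]
force: [4.3, 2.5, 0.7]
width: 9.8
```

Run:
```python
from h import *
plan([.98,.95,.9,.85])
```

```text
clock 8.47 tilt 0.984 r 282.3 Ftan(down+) 3.3 Frad 3.1 w 9.8 [4.3 2.5 0.7] [565.   51.1 303.3]
0.98 [-0.2 -0.5  2.5]
0.95 [-0.2  6.4  7.4]
0.9 [-0.3 17.5 15.9]
0.85 [-0.4 28.1 25. ]
```

Request:
move_arm(series=[[[0, -0.001, -0.0005], 0], [[0, -0.0015, -0.001], 0], [[0, -0.0015, -0.001], 0]])

```text
clock: 8.85
eef_pos: [563.7, 51.1, 304.2]
tool_rot: [3.131, -0.004, 1.641]
force: [5.4, 2.7, -0.3]
width: 9.6
```

Run:
```python
from h import *
plan([.95,.9,.85])
```

```text
clock 8.85 tilt 0.989 r 282.4 Ftan(down+) 4.8 Frad 2.8 w 9.6 [ 5.4  2.7 -0.3] [563.7  51.1 304.2]
0.95 [-0.3  7.7  8.3]
0.9 [-0.4 18.8 16.9]
0.85 [-0.4 29.5 25.9]
```

Force is beginning to rise (2.3 → 4.8 N). One more small step to confirm the stop.

Request:
move_arm(series=[[[0, -0.001, -0.0005], 0], [[0, -0.0015, -0.001], 0], [[0, -0.0015, -0.001], 0]])

```text
clock: 9.22
eef_pos: [562.5, 51.0, 305.0]
tool_rot: [3.13, -0.004, 1.641]
force: [4.4, 2.9, -1.2]
width: 9.4
```

Run:
```python
from h import *
plan(np.arange(.97,.6,-.03))
```

```text
clock 9.22 tilt 0.994 r 282.4 Ftan(down+) 4.4 Frad 1.5 w 9.4 [ 4.4  2.9 -1.2] [562.5  51.  305. ]
0.97 [-0.3  4.3  5.9]
0.94 [-0.3 11.1 10.8]
0.91 [-0.3 17.8 15.9]
0.88 [-0.4 24.3 21.3]
0.85 [-0.4 30.6 26.8]
0.82 [-0.5 36.8 32.5]
0.79 [-0.5 42.7 38.4]
0.76 [-0.6 48.6 44.4]
0.73 [-0.6 54.2 50.7]
0.7 [-0.6 59.6 57.1]
0.67 [-0.7 64.9 63.6]
0.64 [-0.7 69.9 70.4]
0.61 [-0.8 74.7 77.2]
```

The pawl is visibly out and the tangential force is 2–3 N above baseline, so I've touched the stop lightly enough. Now I'll lower it.

Request:
move_arm(series=[[[0, 0.004, 0.005], 0], [[0, 0.011, 0.0105], 0], [[0, 0.018, 0.016], 0], [[0, 0.0245, 0.0215], 0], [[0, 0.031, 0.027], 0]])

```text
clock: 9.85
eef_pos: [594.9, 53.0, 279.3]
tool_rot: [3.128, -0.004, 1.641]
force: [5.3, 1.9, 5.7]
width: 9.5
```

Run:
```python
from h import *
plan(np.arange(.83,.66,-.03))
```

```text
clock 9.85 tilt 0.848 r 281.6 Ftan(down+) 0.3 Frad 7.9 w 9.5 [5.3 1.9 5.7] [594.9  53.  279.3]
0.83 [-0.1  2.6  4.5]
0.8 [-0.2  8.6 10.3]
0.77 [-0.2 14.5 16.4]
0.74 [-0.3 20.1 22.5]
0.71 [-0.3 25.6 28.9]
0.68 [-0.3 30.9 35.4]
```

Request:
move_arm(series=[[[0, 0.003, 0.004], 0], [[0, 0.0085, 0.01], 0], [[0, 0.0145, 0.016], 0], [[0, 0.02, 0.0225], 0], [[0, 0.0255, 0.029], 0]])

```text
clock: 10.48
eef_pos: [621.3, 54.6, 250.7]
tool_rot: [3.128, -0.003, 1.641]
force: [5.0, 1.6, 4.9]
width: 10.2
```

Run:
```python
from h import *
plan(np.arange(.69,.52,-.03))
```

```text
clock 10.47 tilt 0.709 r 280.3 Ftan(down+) -0.4 Frad 7.1 w 10.2 [5.  1.6 4.9] [621.3  54.6 250.7]
0.69 [0.  3.1 4.3]
0.66 [-0.   8.3 10.9]
0.63 [-0.1 13.2 17.7]
0.6 [-0.1 18.  24.6]
0.57 [-0.1 22.5 31.7]
0.54 [-0.2 26.9 38.9]
```

Request:
move_arm(series=[[[0, 0.003, 0.0045], 0], [[0, 0.0085, 0.011], 0], [[0, 0.0135, 0.018], 0], [[0, 0.018, 0.0245], 0], [[0, 0.0225, 0.0315], 0]])

```text
clock: 11.1
eef_pos: [643.8, 56.1, 218.6]
tool_rot: [3.129, -0.003, 1.641]
force: [2.7, 1.2, 0.5]
width: 9.7
```

Run:
```python
from h import *
plan(np.arange(.55,.35,-.03))
```

```text
clock 11.10 tilt 0.569 r 279.3 Ftan(down+) 1.0 Frad 2.6 w 9.7 [2.7 1.2 0.5] [643.8  56.1 218.6]
0.55 [0.1 3.4 4.1]
0.52 [ 0.   7.5 11.3]
0.49 [ 0.  11.5 18.7]
0.46 [-0.  15.3 26.3]
0.43 [-0.1 18.8 33.9]
0.4 [-0.1 22.1 41.6]
0.37 [-0.1 25.1 49.4]
```

Passed the top notch freely: the pawl is out. Continuing down.

Request:
move_arm(series=[[[0, 0.004, 0.006], 0], [[0, 0.009, 0.0135], 0], [[0, 0.013, 0.021], 0], [[0, 0.017, 0.029], 0], [[0, 0.02, 0.0365], 0]])

```text
clock: 11.72
eef_pos: [663.5, 57.3, 181.3]
tool_rot: [3.131, -0.003, 1.641]
force: [-0.1, 0.4, -1.4]
width: 9.7
```

Run:
```python
from h import *
plan(np.arange(.4,.19,-.03))
```

```text
clock 11.72 tilt 0.417 r 279.1 Ftan(down+) 1.3 Frad -0.6 w 9.7 [-0.1  0.4 -1.4] [663.5  57.3 181.3]
0.4 [0.2 2.7 4.1]
0.37 [ 0.1  5.8 11.9]
0.34 [ 0.1  8.6 19.8]
0.31 [ 0.1 11.2 27.8]
0.28 [ 0.  13.6 35.8]
0.25 [ 0.  15.7 44. ]
0.22 [-0.  17.6 52.1]
0.19 [-0.  19.2 60.4]
```

Request:
move_arm(series=[[[0, 0.003, 0.006], 0], [[0, 0.006, 0.013], 0], [[0, 0.009, 0.021], 0], [[0, 0.0115, 0.029], 0], [[0, 0.014, 0.037], 0]])

```text
clock: 12.35
eef_pos: [676.6, 58.1, 143.3]
tool_rot: [3.135, -0.002, 1.64]
force: [-5.4, -0.9, -0.4]
width: 9.5
```

Run:
```python
from h import *
plan(np.arange(.26,.04,-.03))
```

```text
clock 12.35 tilt 0.273 r 278.5 Ftan(down+) -1.1 Frad -5.3 w 9.5 [-5.4 -0.9 -0.4] [676.6  58.1 143.3]
0.26 [0.3 2.4 3.1]
0.23 [ 0.2  4.3 11.3]
0.2 [ 0.2  6.1 19.5]
0.17 [ 0.2  7.6 27.8]
0.14 [ 0.2  8.8 36.1]
0.11 [ 0.1  9.8 44.4]
0.08 [ 0.1 10.5 52.8]
0.05 [ 0.1 11.  61.2]
```

Request:
move_arm(series=[[[0, 0.001, 0.005], 0], [[0, 0.002, 0.011], 0], [[0, 0.003, 0.017], 0], [[0, 0.004, 0.023], 0], [[0, 0.005, 0.029], 0]])

```text
clock: 12.98
eef_pos: [682.7, 58.5, 114.4]
tool_rot: [3.133, -0.002, 1.64]
force: [0.8, 0.1, -2.8]
width: 9.6
```

Run:
```python
from h import *
plan(np.arange(.15,-.03,-.03))
```

```text
clock 12.97 tilt 0.167 r 278.2 Ftan(down+) 2.9 Frad 0.3 w 9.6 [ 0.8  0.1 -2.8] [682.7  58.5 114.4]
0.15 [0.3 2.5 4.3]
0.12 [ 0.3  3.5 12.7]
0.09 [ 0.2  4.3 21. ]
0.06 [ 0.2  4.9 29.4]
0.03 [ 0.2  5.2 37.8]
0.0 [ 0.2  5.3 46.2]
```

Request:
move_arm(series=[[[0, 0.001, 0.005], 0], [[0, 0.0015, 0.01], 0], [[0, 0.002, 0.015], 0], [[0, 0.0025, 0.02], 0], [[0, 0.003, 0.025], 0]])

```text
clock: 13.6
eef_pos: [685.3, 58.7, 88.8]
tool_rot: [3.134, -0.002, 1.64]
force: [-3.0, -1.4, -1.6]
width: 9.6
```

Request:
move_arm(series=[[[0, 0, 0.004], 0], [[0, 0, 0.008], 0], [[0, 0, 0.012], 0], [[0, 0, 0.012], 0]])

```text
clock: 14.1
eef_pos: [685.6, 58.7, 76.5]
tool_rot: [3.134, -0.002, 1.64]
force: [-0.0, -0.9, -2.8]
width: 9.6
```

Run:
```python
from h import *
plan([.03,0])
```

```text
clock 14.10 tilt 0.030 r 277.4 Ftan(down+) 2.8 Frad -0.2 w 9.6 [-0.  -0.9 -2.8] [685.6  58.7  76.5]
0.03 [ 0.3  2.6 -0.1]
0 [0.2 2.7 8.3]
```

Now press gently until the posts carry it.

Request:
move_arm(series=[[[0, 0, 0.002], 0], [[0, 0, 0.004], 0], [[0, 0, 0.005], 0], [[0, 0, 0.005], 0]])

```text
clock: 14.6
eef_pos: [685.7, 58.6, 73.8]
tool_rot: [3.133, -0.003, 1.64]
force: [-6.1, -0.4, 11.9]
width: 10.0
```

Request:
move_arm(series=[[[0, 0, 0.002], 0], [[0, 0, 0.003], 0], [[0, 0, 0.003], 0], [[0, 0, 0.003], 0]])

```text
clock: 15.1
eef_pos: [685.8, 58.7, 73.2]
tool_rot: [3.132, -0.003, 1.64]
force: [-6.7, -0.4, 11.4]
width: 9.7
```

Run:
```python
from h import *
st()
a=get_image("scene")[135:285,250:430];b=get_image("side")[100:280,235:395]
cv2.imwrite("pics/f.png",np.hstack([cv2.resize(a,(400,333),interpolation=cv2.INTER_CUBIC),cv2.resize(b,None,fx=333/180,fy=333/180,interpolation=cv2.INTER_CUBIC)]))
q=np.load("q.npy");s=read_state();T=R.from_euler('xyz',s["tool_rot"]);P=lambda t:toworld(q,brd(t,280,0,0))[0]
for t in np.arange(.03,.36,.03):print(round(t,2),T.inv().apply(P(t)-P(0)).round(1))
```

```text
clock 15.10 tilt 0.018 r 277.5 Ftan(down+) -11.6 Frad -6.5 w 9.7 [-6.7 -0.4 11.4] [685.8  58.7  73.2]
0.03 [ 0.  -0.  -8.4]
0.06 [  0.1  -0.4 -16.8]
0.09 [  0.1  -0.9 -25.2]
0.12 [  0.1  -1.7 -33.5]
0.15 [  0.1  -2.8 -41.9]
0.18 [  0.2  -4.1 -50.2]
0.21 [  0.2  -5.6 -58.4]
0.24 [  0.2  -7.4 -66.6]
0.27 [  0.3  -9.5 -74.8]
0.3 [  0.3 -11.7 -82.9]
0.33 [  0.3 -14.3 -90.9]
```

View pics/f.png

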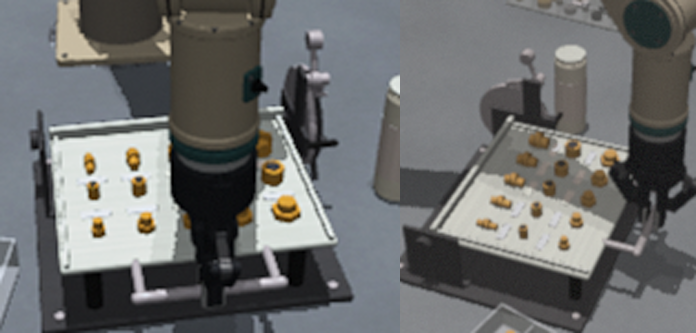

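The board lies flat on its posts, and in both views the pawl weight is back on the robot side (in). Next, raise it to about 0.34 rad, between the second and third clicks.

Request:
move_arm(series=[[[0, 0, -0.006], 0], [[0, -0.0005, -0.015], 0], [[0, -0.001, -0.025], 0], [[0, -0.0017, -0.034], 0], [[0, -0.0028, -0.042], 0]])

```text
clock: 15.82
eef_pos: [682.7, 58.5, 115.8]
tool_rot: [3.132, -0.004, 1.64]
force: [-1.1, -0.6, -5.5]
width: 9.9
```

Request:
move_arm(series=[[[0, -0.0015, -0.01], 0], [[0, -0.0035, -0.02], 0], [[0, -0.006, -0.03], 0], [[0, -0.009, -0.04], 0], [[0, -0.0125, -0.052], 0]])

```text
clock: 16.45
eef_pos: [669.9, 57.7, 168.5]
tool_rot: [3.131, -0.004, 1.64]
force: [-0.1, 0.7, -4.9]
width: 9.4
```

Run:
```python
from h import *
plan([.34,.3,.28])
```

```text
clock 16.45 tilt 0.366 r 280.0 Ftan(down+) 4.5 Frad -1.8 w 9.4 [-0.1  0.7 -4.9] [669.9  57.7 168.5]
0.34 [0.2 2.4 6.9]
0.3 [ 0.1  5.9 17.6]
0.28 [ 0.1  7.4 22.9]
```

Request:
move_arm(series=[[[0, 0.001, 0.004], 0], [[0, 0.0025, 0.008], 0], [[0, 0.004, 0.012], 0], [[0, 0.005, 0.015], 0], [[0, 0.005, 0.015], 0]])

```text
clock: 17.08
eef_pos: [674.8, 58.0, 152.8]
tool_rot: [3.132, -0.004, 1.64]
force: [-1.3, 0.4, -2.3]
width: 9.7
```

Request:
move_arm(series=[[[0, 0.0005, 0.001], 0], [[0, 0.001, 0.0025], 0], [[0, 0.0015, 0.004], 0], [[0, 0.0015, 0.004], 0]])

```text
clock: 17.58
eef_pos: [675.8, 58.1, 148.8]
tool_rot: [3.133, -0.004, 1.64]
force: [-3.4, 0.2, 0.0]
width: 9.2
```

Request:
move_arm(series=[[[0, 0.0005, 0.001], 0], [[0, 0.0005, 0.0015], 0], [[0, 0.0005, 0.0015], 0]])

```text
clock: 17.95
eef_pos: [676.2, 58.1, 147.4]
tool_rot: [3.134, -0.004, 1.64]
force: [-4.3, -0.3, 1.8]
width: 9.5
```

The pawl is taking the weight (force swung from −4.9 to +1.8 N). Open to 0.4 in place, then rise.

Request:
move_arm(series=[[[0, 0, 0], 0], [[0, 0, 0], 0], [[0, 0, 0], 0], [[0, 0, 0], 0]], claw=0.38)

```text
clock: 18.45
eef_pos: [676.6, 58.1, 147.5]
tool_rot: [3.133, -0.004, 1.64]
force: [0.3, -0.3, 0.2]
width: 32.5
```

Request:
move_arm(series=[[[0, 0, -0.01], 0], [[0, 0, -0.025], 0], [[0, 0, -0.045], 0], [[0, 0, -0.075], 0], [[0, 0, -0.11], 0]])

```text
clock: 19.08
eef_pos: [675.6, 57.6, 259.3]
tool_rot: [3.132, -0.004, 1.64]
force: [1.1, 0.8, -0.0]
width: 32.7
```

Run:
```python
from h import *
s=read_state();print(s["force"],s["width"],s["eef_pos"])
a=get_image("scene")[135:295,170:470];b=get_image("side");cv2.imwrite("pics/side_end.png",b);b=b[100:340,235:395]
cv2.imwrite("pics/e.png",np.hstack([cv2.resize(a,(525,280),interpolation=cv2.INTER_CUBIC),cv2.resize(b,(187,280),interpolation=cv2.INTER_CUBIC)]))
q=np.load("q.npy")
for t in(.14,.279,.419):print(t,proj("side",toworld(q,[brd(t,280,70,0),brd(t,280,-70,0),brd(t,235,-140,4)])).round(1).tolist(),proj("scene",toworld(q,[brd(t,280,-70,0),brd(t,280,70,0),brd(t,235,-140,4)])).round(1).tolist())
```

```text
[ 1.07127185  0.75131046 -0.0454334 ] 32.74868680986004 [675.60184129  57.56542375 259.33738746]
0.14 [[379.2, 191.3], [363.7, 225.2], [337.0, 240.2]] [[310.3, 256.1], [377.0, 248.6], [274.8, 246.1]]
0.279 [[377.2, 179.4], [361.2, 212.9], [334.2, 229.8]] [[309.2, 239.4], [377.2, 232.0], [273.4, 232.3]]
0.419 [[373.1, 167.0], [356.5, 200.1], [329.6, 219.0]] [[307.7, 220.8], [376.6, 213.8], [271.9, 217.3]]
```

View pics/e.png

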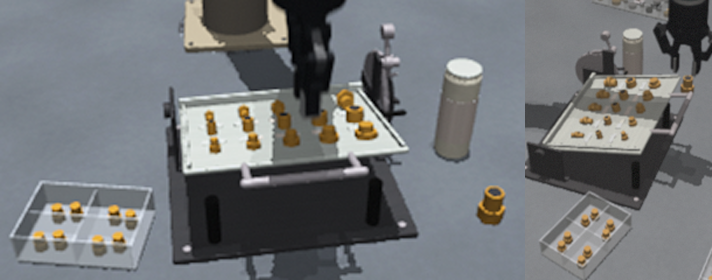

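In the scene view the bar ends are at about (309,239) and (378,232). The model predicts (309,239) and (377,232) for 0.279 rad, against 256/249 and 221/214 for the neighbouring notches. The box, can and coupling haven't moved, and the gripper is clear.

Run:
```python
from h import *
s=read_state();print(s["force"],abs(s["qd"]).max())
finish_job()
```

```text
[ 0.30139148 -0.99529738  0.29942919] 0.06160646144769148
the job is handed in; nothing more can be done
```

The board is resting in its second notch, released, and the job is handed in; no verdict was reported. It took about 19 s of the 72 s allowed.

- **Lift:** I took the board by its bar and raised it until the camera showed the pawl thrown out. My estimate of the peak tilt is about 0.99 rad.
- **Lower and raise:** I brought it down slowly onto the posts and held it there for about half a second. The picture showed the pawl back in. I then raised it to about 0.35 rad, let it settle on the pawl and let go.
- **Last checks:** In the final picture the bar ends are within about 1 px of where they should be at 0.279 rad; the neighbouring notches would put them 17–19 px away. By eye, the box, can and coupling had not moved. The gripper was about 110 mm above where it had let go, and the force reading was near zero.

Three things were less certain:
- **End stop:** I felt it only weakly, about 2–3 N above the lifting force. That is below the suggested 4–9 N, and the force rose more slowly than 3 N per mm. I relied on seeing the pawl thrown out.
- **Grip:** The jaws read about 9.7 mm on the 12 mm bar. My height estimate was also about 5 mm off when the board was flat, so the bar may have slipped a little in the jaws.
- **Calibration:** One bar end in the wrist picture was about 8 px away from the fitted position.

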